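# Hang the lift-off door of the spares cabinet on its two pintle pins and swing it shut

## Task

Lift the white lift-off door out of the blue spares case and gently lower it, standing open about square to the front of the grey cabinet, so that both its knuckles go down over both upright pintle pins at once and sit fully home; feel for the pins, do not force them. Then let go, swing the door fully shut against the cabinet's rubber stops, and leave the door and everything else undisturbed.

Things in the scene. Friction and masses are not known exactly. Their poses are not given: they have to be found in the camera images.
- door: White flat lift-off door, 110 mm wide (its x), 10 mm thick (y), 150 mm tall (z), about 0.3 kg, upright in the blue case. Origin: centre of its underside. Has two dark knuckles, see knuckle. Best gripped across its thickness by the top edge, from above. Hung open square to the cabinet, door +x points along cabinet -x; shut, door +x points along cabinet -y.
- knuckle (a point): Centre of the underside of the door's lower knuckle: door x = -65, y = 0, z = 30 mm; axes as the door's. The knuckles are two upright tubes on one axis, outside 23 mm, bore 11.5 mm, 18 mm tall; the upper one's underside is 85 mm above this point.
- cabinet: Fixed open-fronted grey steel cabinet, 100 mm deep (its x), 180 mm wide (y), 190 mm tall. Origin: centre of its underside, on the work surface. Its front, at x = -50 mm, faces its -x; hinge pins at the front's +y side, see slot_end. Two black rubber stops on the front at y = -53 mm hold the shut door parallel to the front, mid-plane at x = -68 mm. Over 40 N between door and cabinet spoils it.
- slot_end (a point): Reference at the -y end of the hinge strip's 18 mm slots: cabinet x = -68, y = 56, z = 50 mm. The pins' axis is upright, 1 to 17 mm from here towards cabinet +y, unmeasured (strip firm under 100 N); x is true: look or feel for it. Two upright brass pins, one 85 mm above the other, feet at z = 50 and 135 mm, 7.5 mm across, 18 mm long, flat-topped; knuckles sit at the feet. The door swings freely.
- case: Fixed blue plastic spares case, open top, 190 mm (its x) by 130 mm (its y), 70 mm tall, walls 5 mm; origin: centre of its underside. Two low ribs (up to z = 45 mm) make a 14 mm slot along its x through its centre in which the door stands, door underside 6 mm above the work surface.
- case_lid (a joint): Angle of the case's blue lid (190 by 130 mm) on a stiff friction hinge along the case's +x rim, at z = 70 mm: 0 shut, about 1.8 rad = standing open, leaning away from the case. Leave it alone.
- adapter: Brass camera screw adapter, 30 mm flange, 26 mm tall, loose. Origin: centre of underside. Leave alone.
- bakelite_knob: Chipped cream bakelite rotary knob, 44 mm across, 22 mm tall, loose. Origin: centre of underside. Leave alone.
- tripod_plate: Black quick-release tripod plate, 85 by 50 mm, 12 mm thick, loose. Origin: centre of underside. Leave alone.
- lens_hood: Silver metal lens hood, a ring widening upward, 78 mm across the top, 45 mm tall, loose. Origin: centre of underside. Leave alone.

How it is judged (in metres and radians):
On the way:
1. the door hangs free on both pins, let go, knuckles fully home, upright, still standing open (at least 40 degrees from shut) (z of knuckle in the frame of cabinet between 0.047 and 0.053 m and x of knuckle in the frame of cabinet between -0.072 and -0.064 m and y of knuckle in the frame of cabinet between 0.054 and 0.076 m and angle between door's own z axis and vertical below 0.06 rad and angle between the x axis of door and the y axis of cabinet, either way round above 0.7 rad and contact force between the fingers and door below 0.1 N), for 0.2 s.
At the end, for the whole second after the job is handed in: The door hangs upright (within 0.06 rad) on both pins, knuckles home on their shoulders within 3 mm (and on the pins' line: within 4 mm along cabinet x, 11 mm of the slots' middle along y), shut to within 0.09 rad of parallel to the cabinet front, and at rest (z of knuckle in the frame of cabinet between 0.047 and 0.053 m and x of knuckle in the frame of cabinet between -0.072 and -0.064 m and y of knuckle in the frame of cabinet between 0.054 and 0.076 m and y of door in the frame of cabinet below 0.02 m and angle between door's own z axis and vertical below 0.06 rad and angle between the x axis of door and the y axis of cabinet, either way round below 0.09 rad and linear speed of door below 0.02 m/s); the robot touches nothing.
It fails at once if door and cabinet pressed together with more than 40 N (contact force between door and cabinet above 40 N).
It fails at once if the robot leans on the cabinet with more than 25 N (contact force between the arm and cabinet above 25 N).
It fails at once if the door is tipped over (more than 0.4 rad) (angle between door's own z axis and vertical above 0.4 rad).
It fails at once if the lid of the case is knocked out of place by the robot (value of joint case_lid below 1.5 rad or contact force between the arm and case above 15 N).
It fails at once if a bystander is moved by more than 20 mm (distance of any of adapter, bakelite_knob, tripod_plate, lens_hood from where it was at the start of the episode above 0.02 m).
It also fails if it takes over 72 s, if anything falls off the work surface, if the arm or the gripper's body presses on something with over 40 N, if the wrist force passes 120 N, or if a joint passes its speed limit or range.

## Robot

A 6-joint arm with a two-finger parallel gripper is mounted at the origin on the work surface. World frame = base frame: x ahead of the robot, y to its left, z up, the work surface at z = 0. Lengths are in mm, angles in rad, forces in N, time in s.
With the tool pointing down it reaches from about 150 to 775 mm from the base axis. Payload 6.1 kg.
Tool frame: the origin (TCP) lies midway between the tips of the shut fingers; the grasp point (between the pads) lies 19 mm behind it; z points along the fingers, y is the line along which they close (so a half turn about z gives the same grasp; the last joint's range is limited). The gripper opens to 85 mm and grips with 20 to 120 N. Pads are 22 mm wide; open, the fingers measure 114 mm over their backs; the gripper's body (76 mm by 85 mm) begins 54 mm behind the grasp point. The pads swing forward as they close: fully open they stand 13 mm farther back than shut.
Start: joints at [0, 0.126, -0.04, 1.405, 0, 1.571], TCP at [524.984, -0, 231.295] pointing down, gripper open.
Joint ranges: [-2.72, 2.72], [-0.95, 1.95], [-1.27, 1.35], [-1.78, 2.02], [-1.46, 1.47], [-3.14, 3.14]. Speed limits (rad/s): [2.39, 2.39, 3.01, 3.14, 3.14, 3.14].

## Interface

Orientations are given as a unit quaternion [w, x, y, z].
In Python, from workcell import manip gives the robot as it stands.
- The arm moves only by the tool drive_tool, never from a script. Its argument "plan" is a list of rows, each a list of 5 numbers: the shift along the tool's x, y, z in mm, then the turn about the tool's z in degrees, then the opening, from 0 (shut) to 1 (fully open). In form: [[x, y, z, turn, claw], ...]. A call has 1 to 8 rows; each row shifts and turns the commanded pose from where the row before left it, along the tool's axes as they then stand; what a row does not reach is not made up. A row lasts 1/12 s, in which the tool goes at most 41.7 mm and 7.16 degrees, less where a joint would pass 70% of its speed; a pose out of reach is approached as far as the arm can. A call with a gripper value outside its range is refused whole. The fingers move at their own pace and stop on an object; "grip_force" is the grip in N (left out, the last holds). Time passes only in rows, so rows that do not move let the fingers close. It gives the time, the measured TCP pose, the force, the opening and the grip force at its end, in the units of the state.
- manip.sense(): the state, without advancing time (a new reading comes with each control period).
- manip.read_camera(name): name is "scene" or "side" or "wrist"; returns a dict with "pixels" (480x640x3 uint8, red, green, blue), "intrinsics" (3x3 intrinsics, pixels), "world_to_cam" (4x4, takes a point from world to camera coordinates). Camera axes: x right, y up, looking along -z (the intrinsics and any distortion apply to the point x, -y, -z); pixel columns grow to the right and rows downward; lengths in mm; the calibration is good to about 2 mm. The wrist camera is an equidistant fisheye: a pixel r from the principal point sees the ray r / f radians off the axis. A picture is of the moment at which its call begins. There is no depth.
- manip.close_job(): hands the job in; it is judged then, once.
The state is a dict: "time": time; "joints": joint angles; "dq": joint speeds; "effort": joint torques, N m; "position": TCP position; "eef_rot": TCP orientation; "wrist_force": force on the tool from outside, world axes, zero at the start; "moment": the same for the moment, N m; "grip_width": finger opening in mm; "gripper_force": force on a finger pad.
Only numpy, scipy, OpenCV 4.12 (cv2) and the standard library are available. Lean on these libraries where they do the work, as an engineer would, in place of code of your own. Each camera call takes 0.05 s, during which the arm holds its last target. There are 200 camera calls.

## Working session

There is one attempt and no reset: what is moved stays moved. The work goes in short steps, Python scripts to look and compute and a tool call to move; the robot and the scene stay as the last step left them, time stands still between calls to the robot, and variables do not carry over. Pictures are saved under pics/ and viewed, at most 10 in all, crops included, and the job is handed in when it is done.

Besides the shell and the picture viewer there is one more tool, called after "Emit:" as name(argument=value, ...) on one line, values as JSON. drive_tool: Moves the arm, as the interface text tells. Its arguments: {"type":"object","properties":{"plan":{"type":"array","items":{"type":"array","items":{"type":"number"}}},"grip_force":{"type":"number"}},"required":["plan"]}

```bash
mkdir -p pics; cat > h.py <<'E'
import numpy as np, cv2
from workcell import manip
def snap(c,fn):
    r=manip.read_camera(c); cv2.imwrite('pics/'+fn+'.png',r['pixels'][:,:,::-1]); np.savez('pics/'+fn+'.npz',K=r['intrinsics'],T=r['world_to_cam']); return r
def load(fn):
    d=np.load('pics/'+fn+'.npz'); return d['K'],d['T']
def ray(fn,u,v):
    K,T=load(fn); d=np.array([(u-K[0,2])/K[0,0],-(v-K[1,2])/K[1,1],-1.]); R=T[:3,:3]
    return -R.T@T[:3,3],R.T@d
def atz(fn,u,v,z):
    o,d=ray(fn,u,v); return o+d*(z-o[2])/d[2]
def proj(fn,P):
    K,T=load(fn); P=np.atleast_2d(P); c=P@T[:3,:3].T+T[:3,3]
    return np.c_[K[0,0]*c[:,0]/-c[:,2]+K[0,2],K[1,1]*c[:,1]/c[:,2]+K[1,2]]
E
python3 - <<'E'
from h import *
for c in('scene','side'):
    snap(c,c+'0'); K,T=load(c+'0'); print(K[0],-T[:3,:3].T@T[:3,3],-T[2,:3])
print(manip.sense())
E
```

```text
[473.51934626   0.         323.86177025] [ 823.13952351  537.87458913 1053.66503991] [-0.23115557 -0.45135181 -0.86188668]
[444.61238107   0.         318.48411698] [ 65.98453217 594.96737718 534.32232814] [ 0.57492947 -0.63338788 -0.51795357]
{'time': 0.1, 'joints': array([ 7.44102848e-06,  1.26287275e-01, -4.05131109e-02,  1.40539559e+00,
       -2.27539780e-05,  1.57080031e+00]), 'dq': array([-0.00108996, -0.00035889,  0.00215932, -0.00146557,  0.00058496,
        0.00147457]), 'effort': array([-1.61755201e-03, -4.36907172e+01,  3.53606522e+01,  1.36335523e-02,
       -5.14612566e-05,  1.73892335e-06]), 'position': array([ 5.24627443e+02, -2.82003274e-03,  2.30620547e+02]), 'eef_rot': array([-4.86802706e-04,  7.07105380e-01,  7.07107836e-01, -5.02897847e-04]), 'wrist_force': array([-0.58296415,  0.13102291,  0.30267533]), 'moment': array([-0.09650777,  0.01587278, -0.06422228]), 'gripper_force': 0.0, 'grip_width': 85.61675755784324}
```

View pics/scene0.png

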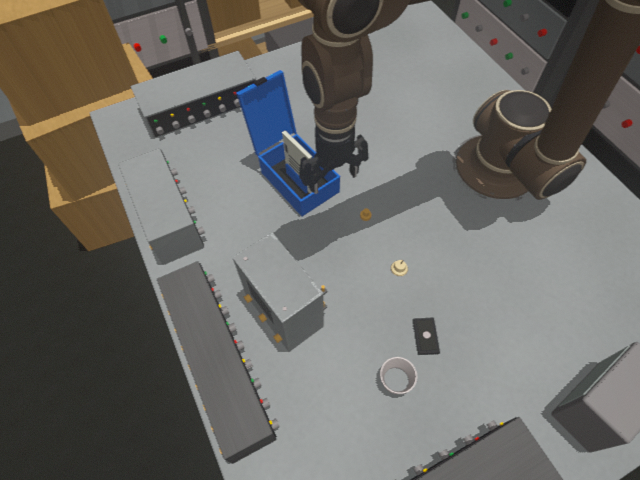

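View pics/side0.png

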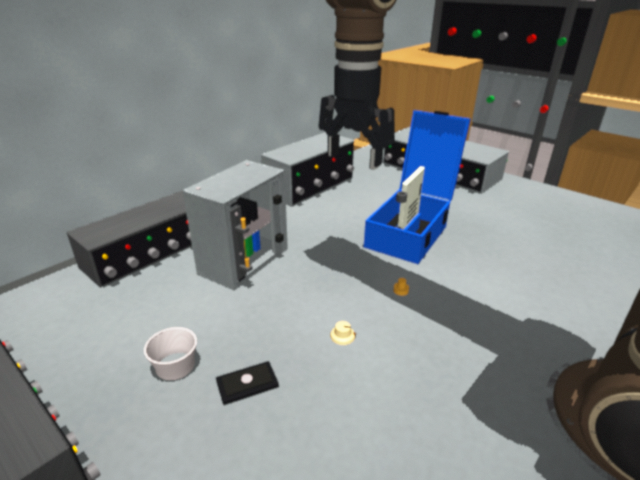

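The scene view shows the cabinet (top corners near (234,260), (272,236), (324,293)), its front facing the case, with a pin near (323,288). The case is near (298,175) with the door near (297,150). The side view shows the pins near (243,225) and (248,263), and the door near (411,195). I'll zoom in on all four areas.

```bash
python3 - <<'E'
from h import *
s=cv2.imread('pics/scene0.png');d=cv2.imread('pics/side0.png')
z=lambda i,x,y:cv2.resize(i[y:y+100*1,x:x+133],(400,300),interpolation=cv2.INTER_CUBIC)
z2=lambda i,x,y,w=133:cv2.resize(i[y:y+w*3//4,x:x+w],(400,300),interpolation=cv2.INTER_CUBIC)
# crops: scene cab (220,230,w133), scene case(235,65,w160?), side cab(180,155,w160->120), side case(340,105,w160)
a=np.vstack([np.hstack([z2(s,220,232,160),z2(s,230,100,160)]),np.hstack([z2(d,170,165,160),z2(d,340,140,160)])])
cv2.imwrite('pics/c1.png',a)
E
```

```text
(no output)
```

View pics/c1.png

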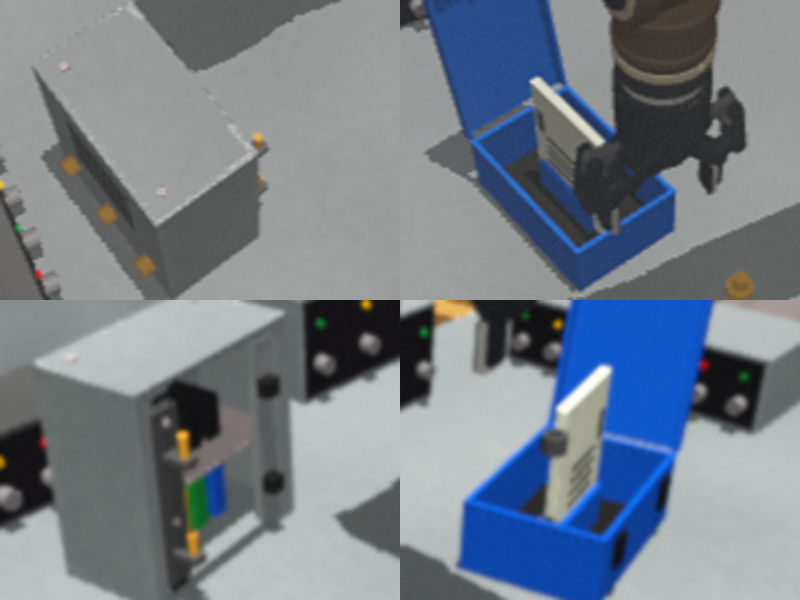

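```bash
cat > fit.py <<'E'
from h import *
from scipy.optimize import least_squares
def fit(obs,x0,h=None):
    def w(p,P): 
        c,s=np.cos(p[2]),np.sin(p[2]); P=np.array(P,float); return np.c_[p[0]+c*P[:,0]-s*P[:,1],p[1]+s*P[:,0]+c*P[:,1],P[:,2]]
    def f(p): return np.concatenate([(proj(n,w(p,[o[0] for o in ob]))-np.array([o[1] for o in ob])).ravel() for n,ob in obs.items()])
    r=least_squares(f,x0,loss='soft_l1',x_scale=[10,10,.1]); return r.x,f(r.x)
E
python3 - <<'E'
from fit import *
f=lambda a:np.round(a).tolist()
print('cab',[f(atz('scene0',*p,190)) for p in[(234,259.2),(274,234),(323.2,292.8),(282.8,320.8)]],[f(atz('side0',*p,190)) for p in[(184.8,189.8),(284,169.8),(226,203)]])
print('case',[f(atz('scene0',*p,70)) for p in[(258.8,156),(302,200),(340,176),(296,134)]],[f(atz('side0',*p,70)) for p in[(366.4,220),(424,236),(450,200.8)]])
print('door',f(atz('scene0',282.8,131.2,156)),[f(atz('side0',*p,156)) for p in[(403.2,183.2),(422.8,167.2)]])
T=190
a=atz('scene0',274,234,190);b=atz('scene0',323.2,292.8,190);c=atz('scene0',282.8,320.8,190);o=(a+c)/2
yaw=np.arctan2(*(b-a)[1::-1])-np.pi/2
cab={'scene0':[((50,-90,T),(234,259.2)),((-50,-90,T),(274,234)),((-50,90,T),(323.2,292.8)),((50,90,T),(282.8,320.8)),((50,90,0),(288.8,351.6)),((-50,90,0),(323.2,327.2))],
'side0':[((50,90,T),(184.8,189.8)),((-50,-90,T),(284,169.8)),((-50,90,T),(226,203)),((-50,90,0),(238.8,283.8)),((50,90,0),(198,273.8)),((-50,-90,0),(286.8,251))]}
p,r=fit(cab,[o[0],o[1],yaw]);print('cab',p,r.round(1))
c,s=np.cos(p[2]),np.sin(p[2])
for k,(n,q,z) in enumerate([('side0',(243.2,218.6),153),('side0',(244.4,229.5),135),('side0',(247.2,258.6),68),('scene0',(323.2,285.6),153)]):
    w=atz(n,*q,z)-[p[0],p[1],0];print(c*w[0]+s*w[1],-s*w[0]+c*w[1])
E
```

```text
cab [[779.0, 44.0, 190.0], [680.0, 27.0, 190.0], [650.0, 196.0, 190.0], [746.0, 212.0, 190.0]] [[745.0, 211.0, 190.0], [681.0, 21.0, 190.0], [647.0, 193.0, 190.0]]
case [[596.0, -286.0, 70.0], [556.0, -103.0, 70.0], [435.0, -126.0, 70.0], [473.0, -311.0, 70.0]] [[560.0, -104.0, 70.0], [432.0, -129.0, 70.0], [472.0, -313.0, 70.0]]
door [529.0, -261.0, 156.0] [[508.0, -154.0, 156.0], [525.0, -259.0, 156.0]]
cab [7.14004569e+02 1.15543059e+02 1.83205711e-01] [-1.7 -2.8 -2.  -2.9  0.6 -0.7 -0.2  0.8  0.4 -0.2  0.8 -1.7 -1.7  0.2
  1.3 -0.4 -1.5  0.1 -4.   7.  -0.6  1.   1.4 -2.2]
-66.63526446528525 64.87635865856937
-72.29900483747078 70.60082550269445
-68.01226848313637 65.84070658180725
-68.16405197792663 64.58634618028074
```

The fit puts the cabinet at about (714, 115.5) with yaw 0.183. The pins' axis is near cabinet y 65. The door centre is at about (516, −206), with its +x pointing at −1.37 rad. I'm moving above the door now.

Emit:
drive_tool(plan=[[-34,-2,0,0,1],[-34,-2,0,0,1],[-34,-2,0,0,1],[-34,-2,0,0,1],[-35,-1,0,0,1],[-35,0,0,-6,1],[0,0,0,-5.8,1],[0,0,0,0,1]])

```text
time: 0.77
position: [515.5, -207.8, 230.5]
eef_rot: [-0.001, 0.631, 0.776, -0.0]
wrist_force: [-0.9, 0.0, 0.0]
grip_width: 85.4
gripper_force: 0.0
```

```bash
python3 - <<'E'
from h import *
s=manip.sense();print(s['joints'],s['position'],s['eef_rot'])
r=snap('wrist','w1');snap('scene','scene1');snap('side','side1');print(load('w1'))
E
```

```text
[-3.83180579e-01  1.85830327e-01  2.94107301e-02  1.41582163e+00
  5.81366843e-05  9.82573688e-01] [ 515.47518012 -207.77230789  230.46507243] [-6.98827128e-04  6.31027450e-01  7.75760165e-01 -1.85515766e-04]
(array([[371.64829954,   0.        , 319.02610795],
       [  0.        , 371.64829954, 238.45768817],
       [  0.        ,   0.        ,   1.        ]]), array([[ 9.79111545e-01,  2.03323584e-01, -3.18737968e-04,
        -4.62935669e+02],
       [-1.96273850e-01,  9.44751766e-01, -2.62527478e-01,
         3.30536959e+02],
       [-5.30768996e-02,  2.57106245e-01,  9.64924464e-01,
        -2.96015671e+02],
       [ 0.00000000e+00,  0.00000000e+00,  0.00000000e+00,
         1.00000000e+00]]))
```

View pics/w1.png

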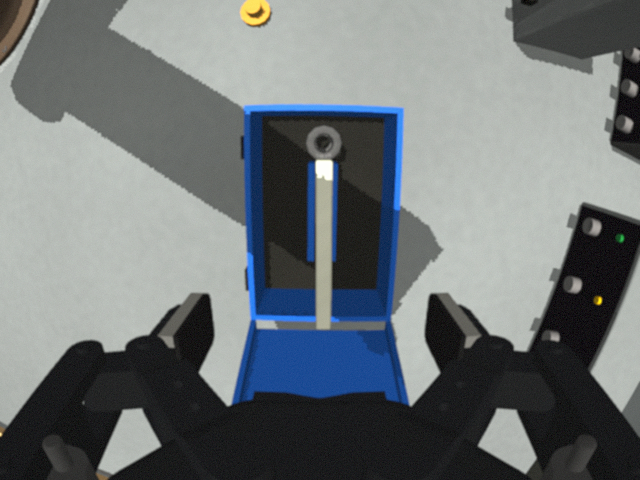

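The wrist view shows the door edge-on from (324,165) to (323,328), between the fingers. Its upper knuckle is at (323.5,143).

```bash
cat >> h.py <<'E'
def wray(fn,u,v):
    K,T=load(fn); a=np.array([(u-K[0,2]),(v-K[1,2])])/K[0,0]; th=np.hypot(*a); k=np.sin(th)/th if th>0 else 1
    R=T[:3,:3]; return -R.T@T[:3,3], R.T@np.array([a[0]*k,-a[1]*k,-np.cos(th)])
def watz(fn,u,v,z):
    o,d=wray(fn,u,v); return o+d*(z-o[2])/d[2]
E
python3 - <<'E'
from h import *
a=watz('w1',324,163,156);b=watz('w1',323,328,156);k=watz('w1',323.5,143,139)
print(a,b,k,np.linalg.norm(a-b),np.arctan2(*(b-a)[1::-1]),(a+b)/2)
u=(b-a)/np.linalg.norm(b-a);print(b-55*u,k+65*u)
E
```

```text
[ 507.93827774 -154.74154652  156.        ] [ 529.32518061 -259.01525076  156.        ] [ 505.49281508 -143.49758953  139.        ] 106.44437519386935 -1.3684983953767045 [ 518.63172918 -206.87839864  156.        ]
[ 518.27452945 -205.13684035  156.        ] [ 518.55267553 -207.17207456  139.        ]
```

Emit:
drive_tool(plan=[[0.6,3.2,0,0,1],[0,0,30,0,1],[0,0,30,0,1],[0,0,25,0,1],[0,0,15,0,1],[0,0,8.5,0,1],[0,0,0,0,1],[0,0,0,0,1]], grip_force=40)

```text
time: 1.58
position: [519.4, -204.2, 123.3]
eef_rot: [0.0, 0.63, 0.776, 0.0]
wrist_force: [0.1, -0.2, 0.6]
grip_width: 85.6
gripper_force: 0.0
```

Emit:
drive_tool(plan=[[0,0,0,0,0],[0,0,0,0,0],[0,0,0,0,0],[0,0,0,0,0],[0,0,0,0,0],[0,0,0,0,0],[0,0,0,0,0],[0,0,0,0,0]])

```text
time: 2.25
position: [519.0, -204.9, 123.1]
eef_rot: [0.0, 0.631, 0.776, -0.0]
wrist_force: [-1.1, -0.2, 2.4]
grip_width: 9.7
gripper_force: 40.8
```

Emit:
drive_tool(plan=[[0,0,-6,0,0],[0,0,-10,0,0],[0,0,-16,0,0],[0,0,-20,0,0],[0,0,-20,0,0],[0,0,-20,0,0],[0,0,-14,0,0],[0,0,0,0,0]], grip_force=55)

```text
time: 2.92
position: [520.2, -205.2, 232.6]
eef_rot: [0.002, 0.631, 0.776, 0.001]
wrist_force: [-0.2, -0.2, -2.8]
grip_width: 8.9
gripper_force: 53.7
```

```bash
python3 - <<'E'
from h import *
s=manip.sense();print(s['position'],s['wrist_force'],s['moment'],s['joints'])
snap('wrist','w2')
E
```

```text
[ 520.17079348 -205.16948844  232.58179749] [-0.24133377 -0.16180391 -2.77751785] [-0.07402634  0.01757779 -0.00384049] [-3.75732951e-01  1.86833240e-01  3.52359553e-02  1.41405655e+00
  7.56153908e-05  9.89046721e-01]
```

Turning the short way would put joint 6 at 3.22, past its limit. I'll turn the long way (−269°) instead, which ends near −3.06.

Emit:
drive_tool(plan=[[10,2,0,0,0],[22,4.3,0,0,0],[32,6.2,0,0,0],[32,6.2,0,0,0],[32,6.2,0,0,0],[32,6.2,0,0,0],[32,6.2,0,0,0],[32,6.2,0,0,0]])

```text
time: 3.63
position: [514.4, 25.5, 227.2]
eef_rot: [-0.001, 0.631, 0.776, -0.001]
wrist_force: [1.3, -0.1, -2.5]
grip_width: 9.1
gripper_force: 53.7
```

Emit:
drive_tool(plan=[[32,6.2,0,0,0],[32,6.2,0,-2,0],[29,7.2,0,-4,0],[18,5.8,0,-6,0],[7,3,0,-7,0],[0,0,0,-7,0],[0,0,0,-7,0],[0,0,0,-7,0]])

```text
time: 4.3
position: [513.6, 145.8, 227.0]
eef_rot: [-0.001, 0.324, 0.946, -0.001]
wrist_force: [0.1, 0.2, -2.8]
grip_width: 9.2
gripper_force: 53.7
```

Emit:
drive_tool(plan=[[0,0,0,-7,0],[0,0,0,-7,0],[0,0,0,-7,0],[0,0,0,-7,0],[0,0,0,-7,0],[0,0,0,-7,0],[0,0,0,-7,0],[0,0,0,-7,0]])

```text
time: 4.97
position: [513.7, 145.3, 227.1]
eef_rot: [-0.002, -0.158, 0.987, -0.0]
wrist_force: [0.9, 0.2, -3.8]
grip_width: 8.9
gripper_force: 53.7
```

Emit:
drive_tool(plan=[[0,0,0,-7,0],[0,0,0,-7,0],[0,0,0,-7,0],[0,0,0,-7,0],[0,0,0,-7,0],[0,0,0,-7,0],[0,0,0,-7,0],[0,0,0,-7,0]])

```text
time: 5.63
position: [513.7, 145.3, 227.1]
eef_rot: [-0.001, -0.603, 0.798, 0.001]
wrist_force: [-0.2, -0.7, -3.2]
grip_width: 9.5
gripper_force: 53.7
```

Emit:
drive_tool(plan=[[0,0,0,-7,0],[0,0,0,-7,0],[0,0,0,-7,0],[0,0,0,-7,0],[0,0,0,-7,0],[0,0,0,-7,0],[0,0,0,-7,0],[0,0,0,-6,0]])

```text
time: 6.3
position: [513.6, 145.3, 227.1]
eef_rot: [0.001, 0.903, -0.429, -0.001]
wrist_force: [1.0, -1.1, -2.8]
grip_width: 9.5
gripper_force: 53.7
```

```bash
python3 - <<'E'
from h import *
s=manip.sense();print(s['position'],s['joints'],s['eef_rot']);q=s['eef_rot'];print(2*np.degrees(np.arctan2(q[2],q[1])))
E
```

```text
[513.63614692 145.31844307 227.05770123] [ 2.75513350e-01  1.45067442e-01 -2.65665969e-02  1.40219273e+00
  3.64751534e-04 -1.97866085e+00] [ 8.61022526e-04  9.03164367e-01 -4.29292205e-01 -1.26007651e-03]
-50.8453636449738
```

Emit:
drive_tool(plan=[[0,0,0,-7,0],[0,0,0,-7,0],[0,0,0,-7,0],[0,0,0,-7,0],[0,0,0,-7,0],[0,0,0,-7,0],[0,0,0,-7,0],[0,0,0,-7,0]])

```text
time: 6.97
position: [513.6, 145.3, 227.0]
eef_rot: [0.0, 0.999, 0.045, -0.002]
wrist_force: [0.2, -0.1, -3.6]
grip_width: 9.4
gripper_force: 53.7
```

Emit:
drive_tool(plan=[[0,0,0,-3.3,0],[0,0,0,-1.7,0],[0,0,15,0,0],[0,0,15,0,0],[0,0,15,0,0],[0,0,12,0,0],[0,0,0,0,0],[0,0,0,0,0]])

```text
time: 7.63
position: [513.4, 145.1, 170.2]
eef_rot: [0.0, 0.996, 0.086, -0.002]
wrist_force: [-0.3, 0.7, -3.3]
grip_width: 9.4
gripper_force: 53.5
```

```bash
python3 - <<'E'
from h import *
s=manip.sense();print(s['position'],s['joints'][5],s['wrist_force'],s['moment']);q=s['eef_rot'];print(2*np.degrees(np.arctan2(q[2],q[1])))
for c in('scene','side','wrist'): snap(c,c+'2')
a=cv2.imread('pics/scene2.png')[220:340,230:390];b=cv2.imread('pics/side2.png')[150:300,170:370]
w=cv2.imread('pics/wrist2.png')
cv2.imwrite('pics/c2.png',np.vstack([np.hstack([cv2.resize(a,(400,300),interpolation=2),cv2.resize(b,(400,300),interpolation=2)]),np.hstack([cv2.resize(w,(400,300),interpolation=3),cv2.resize(w[0:200,200:440][10:190],(400,300),interpolation=2)])]))
E
```

```text
[513.37466481 145.06057403 170.23186747] -3.0377036645015485 [-0.33923576  0.65516047 -3.33345983] [0.02373086 0.06219054 0.00611887]
9.819245409641065
```

View pics/c2.png

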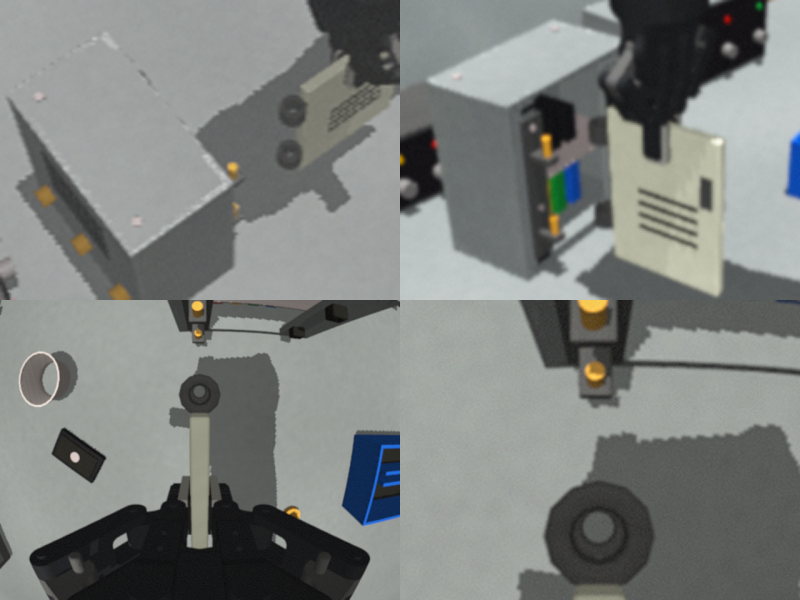

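The wrist view shows both pins ahead, the lower one at about (316,53) and the upper one at about (317,9). The upper knuckle ring is at (319.4,148). I'll compute the offset from these.

```bash
python3 - <<'E'
from h import *
im=cv2.imread('pics/wrist2.png').astype(int);b,g,r=im[...,0],im[...,1],im[...,2]
m=((r-b>60)&(r>110)).astype(np.uint8);n,l,st,ce=cv2.connectedComponentsWithStats(m)
for i in range(1,n):
    if st[i,4]>15: print(st[i],ce[i])
L=watz('wrist2',316.4,52.6,68);U=watz('wrist2',316.6,10,153);k=watz('wrist2',319.4,148,186.2)
print(L,U,k)
s=manip.sense();p=s['position'];q=s['eef_rot'];a=2*np.arctan2(q[2],q[1])
tx=np.array([np.cos(a),np.sin(a)]);ty=np.array([np.sin(a),-np.cos(a)])
for P in(L,U,k): d=(P-p)[:2];print(d@tx,d@ty)
# wall edges of knuckle ring, expected bore position 65 along; tube
C=np.array([714,115.54]);y=.1832;c,s_=np.cos(y),np.sin(y)
for P in(L,U): d=P[:2]-C;print(c*d[0]+s_*d[1],-s_*d[0]+c*d[1])
E
```

```text
[306   1  19  17 248] [315.375        9.39919355]
[311  47  12  12 119] [316.59663866  52.70588235]
[458 333  23  17 211] [470.63981043 339.34123223]
[638.12945494 168.903265    68.        ] [638.08075754 168.20161007 153.        ] [577.83724831 156.59993007 186.2       ]
125.37397218860988 -2.327786087413962
125.20644582523012 -1.6446858013751189
63.86710880102642 -0.47630377985245353
-64.8793523638733 66.29213600615623
-65.05506020463929 65.61109427622557
```

Emit:
drive_tool(plan=[[6,0,0,0,0],[10,-0.5,0,0,0],[10,-0.5,0,0,0],[8,-0.5,0,0,0],[5,0,0,0,0],[2,0,0,0,0],[0,0,0,0,0],[0,0,0,0,0]])

```text
time: 8.45
position: [554.9, 153.4, 171.5]
eef_rot: [0.0, 0.996, 0.085, -0.0]
wrist_force: [0.2, 0.4, -2.8]
grip_width: 9.0
gripper_force: 53.7
```

```bash
python3 - <<'E'
from h import *
s=manip.sense();print(s['position'],s['wrist_force'])
snap('wrist','wrist3');im=cv2.imread('pics/wrist3.png')
b,g,r=[im[...,i].astype(int) for i in range(3)]
m=((r-b>60)&(r>110)).astype(np.uint8);n,l,st,ce=cv2.connectedComponentsWithStats(m)
for i in range(1,n):
    if st[i,4]>15: print(st[i],ce[i])
cv2.imwrite('pics/c3.png',cv2.resize(im[0:180,220:420],(800,600)[:2] if 0 else (600,540),interpolation=2))
E
```

```text
[554.89013928 153.41205056 171.52674792] [ 0.22029728  0.35103804 -2.83861942]
[310  90  17  17 244] [318.          97.98360656]
[448 379  10  11  64] [452.265625 384.453125]
```

View pics/c3.png

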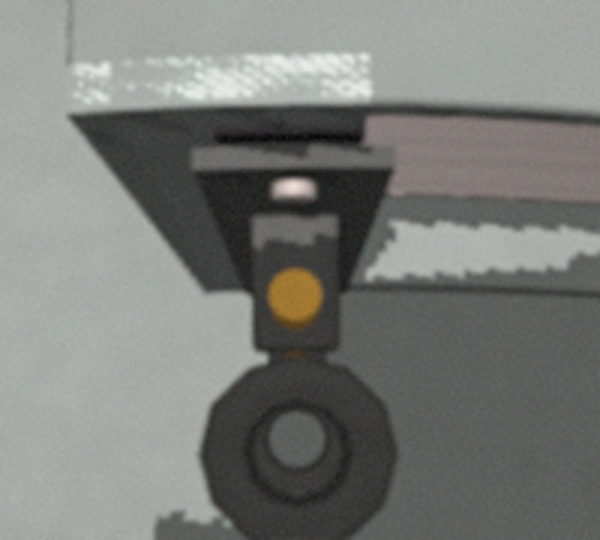

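The pin top is at about (318.2,98.3) and the knuckle bore centre at (319.4,150.7), nearly in line.

```bash
python3 - <<'E'
from h import *
s=manip.sense();p=s['position'];q=s['eef_rot'];a=2*np.arctan2(q[2],q[1]);print(p,a)
tx=np.array([np.cos(a),np.sin(a)]);ty=np.array([np.sin(a),-np.cos(a)])
for P in(watz('wrist3',318.2,98.2,153),watz('wrist3',319.4,150.5,187.4)): d=(P-p)[:2];print(P,d@tx,d@ty)
E
```

```text
[554.71466305 153.36712121 171.66957073] 0.1709698045875462
[638.47688526 168.73384181 153.        ] 85.15545279531196 -0.8915325008977221
[617.27780986 164.59563844 187.4       ] 63.561389021779 -0.4204334689371349
```

Emit:
drive_tool(plan=[[5,-0.2,0,0,0],[7,-0.3,0,0,0],[6,0,0,0,0],[3.6,0,0,0,0],[0,0,0,0,0],[0,0,0,0,0],[0,0,0,0,0],[0,0,0,0,0]])

```text
time: 9.17
position: [576.0, 157.6, 171.8]
eef_rot: [-0.0, 0.996, 0.085, -0.0]
wrist_force: [-0.4, -0.5, -2.7]
grip_width: 9.2
gripper_force: 53.7
```

```bash
python3 - <<'E'
from h import *
s=manip.sense();p=s['position'];q=s['eef_rot'];a=2*np.arctan2(q[2],q[1]);print(p,a,s['wrist_force'],s['moment'],s['joints'][5])
tx=np.array([np.cos(a),np.sin(a)]);ty=np.array([np.sin(a),-np.cos(a)])
for t in((638.48,168.73),(638.1,168.4)): d=np.array(t)-p[:2];print(d@tx-63.6,d@ty+.45)
for c in('scene','side','wrist'): snap(c,c+'4')
a=cv2.imread('pics/scene4.png')[240:330,260:380];b=cv2.imread('pics/side4.png')[170:290,190:350]
w=cv2.imread('pics/wrist4.png')[60:195,230:410]
cv2.imwrite('pics/c4.png',np.hstack([cv2.resize(x,(400,300),interpolation=2) for x in(b,w)]))
E
```

```text
[575.98618313 157.60094774 171.75952177] 0.17104570939304356 [-0.43642738 -0.50231255 -2.69075983] [-0.03643778 -0.00053457  0.01029365] -3.0455810635415097
-0.12382770649740849 0.12060380341885268
-0.5544527394832954 0.3811073177250732
```

View pics/c4.png

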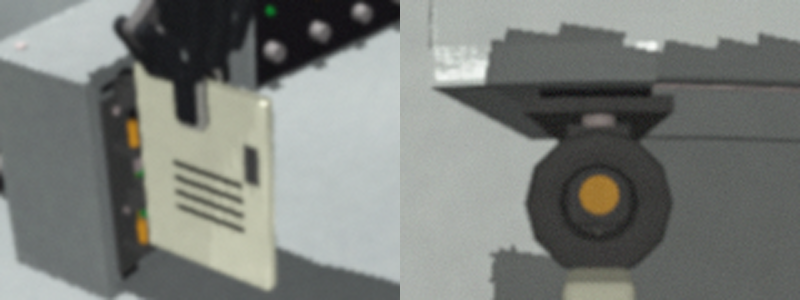

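The upper pin shows centred in the bore of the upper knuckle, so I'll lower the door gently.

Emit:
drive_tool(plan=[[0,0,3,0,0],[0,0,4,0,0],[0,0,4,0,0],[0,0,2,0,0],[0,0,1,0,0],[0,0,1,0,0],[0,0,1,0,0],[0,0,0,0,0]])

```text
time: 9.98
position: [576.2, 157.6, 155.6]
eef_rot: [0.0, 0.996, 0.085, -0.0]
wrist_force: [-0.3, -0.1, -3.1]
grip_width: 9.4
gripper_force: 53.7
```

Emit:
drive_tool(plan=[[0,0,0.8,0,0],[0,0,0.8,0,0],[0,0,0.8,0,0],[0,0,0.8,0,0],[0,0,0.8,0,0],[0,0,0,0,0]])

```text
time: 10.48
position: [576.1, 157.6, 151.6]
eef_rot: [0.0, 0.996, 0.085, -0.0]
wrist_force: [-0.4, 0.5, -4.3]
grip_width: 9.4
gripper_force: 53.7
```

Emit:
drive_tool(plan=[[0,0,1,0,0],[0,0,1,0,0],[0,0,1,0,0],[0,0,1,0,0],[0,0,1,0,0],[0,0,1,0,0],[0,0,0,0,0]])

```text
time: 11.07
position: [576.1, 157.5, 145.5]
eef_rot: [0.0, 0.996, 0.085, -0.0]
wrist_force: [0.5, 0.8, -3.2]
grip_width: 9.2
gripper_force: 53.7
```

Emit:
drive_tool(plan=[[0,0,1,0,0],[0,0,1,0,0],[0,0,1,0,0],[0,0,1,0,0],[0,0,1,0,0],[0,0,0,0,0]])

```text
time: 11.57
position: [576.1, 157.6, 140.5]
eef_rot: [0.0, 0.996, 0.085, -0.0]
wrist_force: [0.8, -0.4, -3.2]
grip_width: 9.0
gripper_force: 53.7
```

Emit:
drive_tool(plan=[[0,0,0.8,0,0],[0,0,0.8,0,0],[0,0,0.6,0,0],[0,0,0,0,0]])

```text
time: 11.9
position: [576.1, 157.6, 138.4]
eef_rot: [0.0, 0.996, 0.085, -0.0]
wrist_force: [1.1, -0.0, -4.2]
grip_width: 9.1
gripper_force: 53.7
```

Emit:
drive_tool(plan=[[0,0,0.5,0,0],[0,0,0.5,0,0],[0,0,0,0,0]])

```text
time: 12.15
position: [576.1, 157.6, 137.5]
eef_rot: [0.0, 0.996, 0.085, -0.0]
wrist_force: [-0.1, -0.7, -3.6]
grip_width: 9.2
gripper_force: 53.7
```

Emit:
drive_tool(plan=[[0,0,0.5,0,0],[0,0,0.4,0,0],[0,0,0,0,0]])

```text
time: 12.4
position: [576.2, 157.6, 137.0]
eef_rot: [-0.0, 0.996, 0.085, 0.0]
wrist_force: [-0.6, -0.7, -1.6]
grip_width: 9.1
gripper_force: 54.2
```

Emit:
drive_tool(plan=[[0,0,0.4,0,0],[0,0,0.4,0,0],[0,0,0,0,0]])

```text
time: 12.65
position: [576.2, 157.6, 136.8]
eef_rot: [-0.0, 0.996, 0.085, 0.0]
wrist_force: [-3.2, -0.8, 5.2]
grip_width: 9.2
gripper_force: 54.9
```

Emit:
drive_tool(plan=[[0,0,-0.5,0,0],[0,0,0,0,0.1],[0,0,0,0,0.2],[0,0,0,0,0.35],[0,0,0,0,0.5],[0,0,0,0,0.5],[0,0,0,0,0.5],[0,0,0,0,0.5]])

```text
time: 13.32
position: [576.2, 157.6, 136.2]
eef_rot: [0.0, 0.996, 0.085, -0.0]
wrist_force: [0.6, -0.0, -0.4]
grip_width: 42.9
gripper_force: 0.0
```

```bash
python3 - <<'E'
from h import *
s=manip.sense();print(s['position'],s['wrist_force'],s['grip_width'],s['gripper_force'],s['joints'])
for c in('side','wrist'): snap(c,c+'5')
b=cv2.imread('pics/side5.png')[170:290,190:350];w=cv2.imread('pics/wrist5.png')
cv2.imwrite('pics/c5.png',np.hstack([cv2.resize(x,(400,300),interpolation=2) for x in(b,w)]))
E
```

```text
[576.22208335 157.62839298 136.24285518] [ 0.62575745 -0.03731734 -0.4109491 ] 42.88638306406611 0.0 [ 2.67023351e-01  2.76961488e-01 -6.15404594e-02  1.23240990e+00
 -2.23169661e-06 -3.04562649e+00]
```

View pics/c5.png

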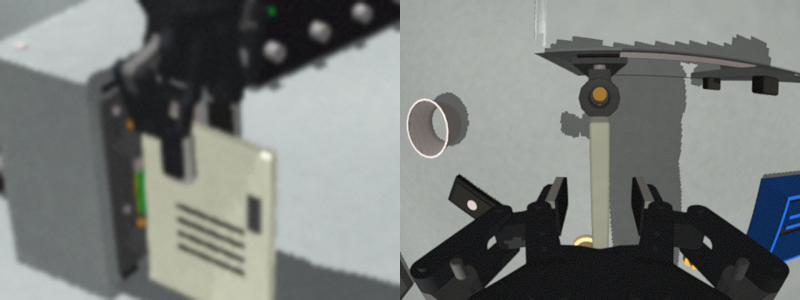

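The side view shows the knuckles home on the shoulders. The wrist view shows both fingers clear of the door, which still stands square. I'll retreat straight up, shift to the cabinet's +y side, turn the tool half round to get joint 6 off its limit, and shut the fingers to make a pusher.

Emit:
drive_tool(plan=[[0,0,-5,0,0.5],[0,0,-10,0,0.5],[0,0,-15,0,0.5],[0,0,-20,0,0.5],[0,0,-20,0,0.5],[0,0,-10,0,0.5],[0,0,0,0,0.5]])

```text
time: 14.0
position: [577.5, 158.0, 219.9]
eef_rot: [-0.0, 0.996, 0.085, 0.003]
wrist_force: [0.2, 0.6, -0.1]
grip_width: 42.6
gripper_force: 0.0
```

Emit:
drive_tool(plan=[[-7,-16,0,0,0.3],[-7,-17,0,0,0],[-7,-17,0,0,0],[0,0,0,7,0],[0,0,0,7,0],[0,0,0,7,0],[0,0,0,7,0],[0,0,0,7,0]])

```text
time: 14.67
position: [546.6, 203.3, 215.3]
eef_rot: [0.0, 0.975, -0.221, -0.001]
wrist_force: [-0.3, 0.1, -1.2]
grip_width: 0.2
gripper_force: 0.0
```

Emit:
drive_tool(plan=[[0,0,0,7,0],[0,0,0,7,0],[0,0,0,7,0],[0,0,0,7,0],[0,0,0,7,0],[0,0,0,7,0],[0,0,0,7,0],[0,0,0,7,0]])

```text
time: 15.33
position: [546.7, 203.2, 215.3]
eef_rot: [0.001, 0.757, -0.653, -0.0]
wrist_force: [0.7, -0.3, 0.5]
grip_width: 0.2
gripper_force: 0.0
```

Emit:
drive_tool(plan=[[0,0,0,7,0],[0,0,0,7,0],[0,0,0,7,0],[0,0,0,7,0],[0,0,0,7,0],[0,0,0,7,0],[0,0,0,7,0],[0,0,0,7,0]])

```text
time: 16.0
position: [546.6, 203.2, 215.3]
eef_rot: [-0.001, -0.362, 0.932, -0.0]
wrist_force: [0.2, -0.3, -0.4]
grip_width: -0.1
gripper_force: 0.0
```

Emit:
drive_tool(plan=[[0,0,0,7,0],[0,0,0,7,0],[0,0,0,7,0],[0,0,0,7,0],[0,0,0,4.3,0],[0,0,0,0,0],[0,0,0,0,0]])

```text
time: 16.58
position: [546.7, 203.2, 215.6]
eef_rot: [-0.001, -0.093, 0.996, -0.0]
wrist_force: [-0.2, 0.1, -0.2]
grip_width: -0.1
gripper_force: 0.0
```

```bash
python3 - <<'E'
from h import *
s=manip.sense();p=s['position'];q=s['eef_rot'];print(p,np.degrees(2*np.arctan2(q[2],q[1])),s['joints'],s['grip_width'])
y=.183;c,k=np.cos(y),np.sin(y);d=p[:2]-[638.3,168.6];print('e',c*d[0]+k*d[1],-k*d[0]+c*d[1])
for c in('side','wrist'): snap(c,c+'6')
b=cv2.imread('pics/side6.png')[150:300,170:370];w=cv2.imread('pics/wrist6.png')
cv2.imwrite('pics/c6.png',np.hstack([cv2.resize(x,(400,300),interpolation=2) for x in(b,w)]))
E
```

```text
[546.72338396 203.21584325 215.63465161] 190.63012197657278 [ 3.55873889e-01  2.38324575e-01  6.23491862e-02  1.39587681e+00
 -2.94919732e-06  1.70343262e-01] -0.1135096739546094
e -83.7480846177697 50.70297360117189
```

View pics/c6.png

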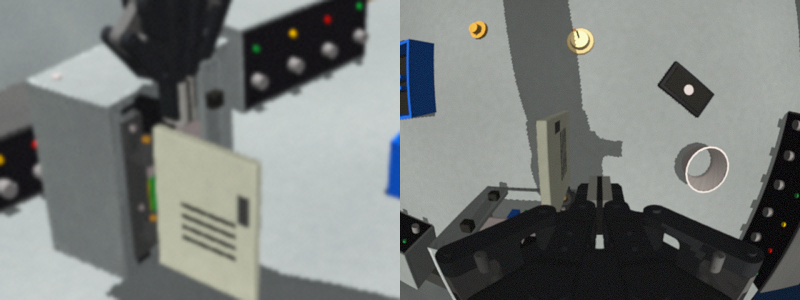

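Emit:
drive_tool(plan=[[0,0,10,0,0],[0,0,20,0,0],[0,0,20,0,0],[0,0,20,0,0],[0,0,11,0,0],[0,0,4.5,0,0],[0,-6,0,0,0],[0,-8,0,0,0]])

```text
time: 17.35
position: [549.7, 189.5, 131.3]
eef_rot: [0.0, -0.092, 0.996, 0.0]
wrist_force: [0.2, -0.8, 0.2]
grip_width: 0.0
gripper_force: 0.0
```

Emit:
drive_tool(plan=[[0,-6,0,0,0],[0,-5,0,0,0],[0,-5,0,0,0],[0,-5,0,0,0],[0,-5,0,0,0],[0,-5,0,0,0],[0,-5,0,0,0],[0,-5,0,0,0]])

```text
time: 18.02
position: [557.1, 148.8, 130.9]
eef_rot: [0.0, -0.092, 0.996, 0.0]
wrist_force: [0.1, 0.3, -0.2]
grip_width: -0.1
gripper_force: 0.1
```

```bash
python3 - <<'E'
from h import *
s=manip.sense();p=s['position'];print(p,s['wrist_force'])
y=.183;c,k=np.cos(y),np.sin(y);d=p[:2]-[638.3,168.6];print('e',c*d[0]+k*d[1],-k*d[0]+c*d[1])
E
```

```text
[557.10597049 148.7736589  130.91974009] [ 0.06712613  0.27622096 -0.22032588]
e -83.44626941218588 -4.719570982723781
```

Emit:
drive_tool(plan=[[0,-5,0,0,0],[0,-5,0,0,0],[0,-5,0,0,0],[0,-5,0,0,0],[3,-5,0,0,0],[3,-5,0,0,0],[3,-5,0,0,0],[0,0,0,0,0]])

```text
time: 18.68
position: [553.9, 112.1, 131.0]
eef_rot: [-0.0, -0.091, 0.996, -0.0]
wrist_force: [-1.1, -0.0, -0.0]
grip_width: -0.0
gripper_force: 0.0
```

```bash
python3 - <<'E'
from h import *
s=manip.sense();p=s['position'];print(p,s['wrist_force'])
y=.183;c,k=np.cos(y),np.sin(y);d=p[:2]-[638.3,168.6];print('e',c*d[0]+k*d[1],-k*d[0]+c*d[1])
for c in('side','wrist'): snap(c,c+'7')
b=cv2.imread('pics/side7.png')[150:300,170:370];w=cv2.imread('pics/wrist7.png')
cv2.imwrite('pics/c7.png',np.hstack([cv2.resize(x,(400,300),interpolation=2) for x in(b,w)]))
E
```

```text
[553.94314418 112.07865711 130.95719765] [-1.13490786 -0.00918144 -0.04147535]
e -93.23405063919441 -40.22627408443511
```

View pics/c7.png

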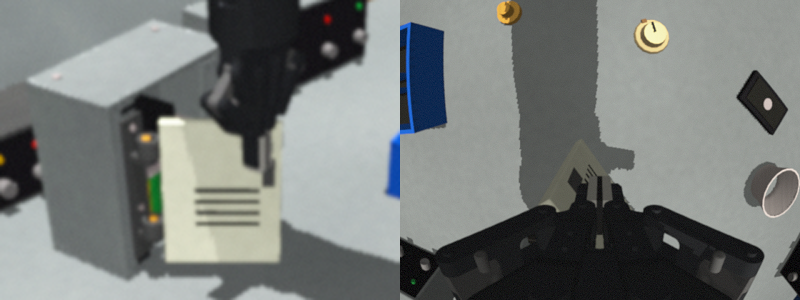

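The door has swung about 30° and stays upright. I moved x the wrong way in the last rows (tool x points away from the cabinet), which did no harm. I'll continue along the arc.

Emit:
drive_tool(plan=[[-3,-4,0,0,0],[-4,-4,0,0,0],[-4.5,-4,0,0,0],[-4.5,-4,0,0,0],[-4.5,-4,0,0,0],[-4.5,-4,0,0,0],[-4.5,-4,0,0,0],[-4,-2.4,0,0,0]])

```text
time: 19.45
position: [593.7, 88.9, 130.7]
eef_rot: [-0.0, -0.091, 0.996, -0.0]
wrist_force: [-0.3, -0.5, -0.4]
grip_width: -0.1
gripper_force: 0.1
```

Emit:
drive_tool(plan=[[-4,-2.4,0,0,0],[-4,-2.4,0,0,0],[-4,-2,0,0,0],[-3,-2,0,0,0],[-3,-1,0,0,0],[-3,-1,0,0,0],[0,0,0,0,0],[0,0,0,0,0]])

```text
time: 20.12
position: [615.7, 82.6, 130.8]
eef_rot: [-0.0, -0.092, 0.996, 0.0]
wrist_force: [-0.8, 0.4, -0.1]
grip_width: 0.1
gripper_force: 0.0
```

```bash
python3 - <<'E'
from h import *
s=manip.sense();p=s['position'];print(p,s['wrist_force'])
y=.183;c,k=np.cos(y),np.sin(y);d=p[:2]-[638.3,168.6];print('e',c*d[0]+k*d[1],-k*d[0]+c*d[1])
E
```

```text
[615.72106874  82.62297117 130.84405153] [-0.75836158  0.36807418 -0.13922054]
e -37.84803729410108 -80.43247911438887
```

Emit:
drive_tool(plan=[[-3,-0.6,0,0,0],[-3,-0.6,0,0,0],[-2,-0.5,0,0,0],[-2,-0.5,0,0,0],[-2,0,0,0,0],[-1,0,0,0,0],[0,0,0,0,0]])

```text
time: 20.7
position: [629.0, 82.8, 130.8]
eef_rot: [0.0, -0.091, 0.996, -0.0]
wrist_force: [-0.9, -0.9, 0.8]
grip_width: -0.1
gripper_force: 0.1
```

Emit:
drive_tool(plan=[[-1,0,0,0,0],[-1,0,0,0,0],[-1,0,0,0,0],[0,0,0,0,0]])

```text
time: 21.03
position: [631.9, 83.4, 130.9]
eef_rot: [0.0, -0.092, 0.996, 0.0]
wrist_force: [0.3, 0.3, -0.1]
grip_width: -0.0
gripper_force: 0.1
```

Emit:
drive_tool(plan=[[-1,0,0,0,0],[-1,0,0,0,0],[0,0,0,0,0]])

```text
time: 21.28
position: [633.9, 83.8, 130.9]
eef_rot: [0.0, -0.092, 0.996, 0.0]
wrist_force: [-0.7, -0.1, -0.1]
grip_width: -0.3
gripper_force: 0.1
```

```bash
python3 - <<'E'
from h import *
s=manip.sense();p=s['position'];print(p,s['wrist_force'])
y=.183;c,k=np.cos(y),np.sin(y);d=p[:2]-[638.3,168.6];print('e',c*d[0]+k*d[1],-k*d[0]+c*d[1])
for c in('side','wrist'): snap(c,c+'8')
b=cv2.imread('pics/side8.png')[150:300,170:370];w=cv2.imread('pics/wrist8.png')
cv2.imwrite('pics/c8.png',np.hstack([cv2.resize(x,(400,300),interpolation=2) for x in(b,w)]))
E
```

```text
[633.89561243  83.76643814 130.9192312 ] [-0.73250827 -0.09296624 -0.13505673]
e -19.768880456849054 -82.6155143606353
```

Emit:
drive_tool(plan=[[-0.8,0,0,0,0],[-0.7,0,0,0,0],[0,0,0,0,0]])

```text
time: 21.63
position: [635.4, 84.0, 130.9]
eef_rot: [0.0, -0.091, 0.996, -0.0]
wrist_force: [-0.9, -0.1, -0.3]
grip_width: 0.1
gripper_force: 0.1
```

Emit:
drive_tool(plan=[[-0.7,0,0,0,0],[-0.7,0,0,0,0],[0,0,0,0,0]])

```text
time: 21.88
position: [636.7, 84.3, 130.9]
eef_rot: [0.0, -0.092, 0.996, 0.0]
wrist_force: [-0.7, -0.2, 0.3]
grip_width: -0.0
gripper_force: 0.1
```

Emit:
drive_tool(plan=[[-0.7,0,0,0,0],[0,0,0,0,0]])

```text
time: 22.05
position: [637.2, 84.4, 130.8]
eef_rot: [-0.0, -0.092, 0.996, -0.0]
wrist_force: [-0.3, -0.6, 0.7]
grip_width: 0.2
gripper_force: 0.2
```

Emit:
drive_tool(plan=[[-0.6,0,0,0,0],[-0.6,0,0,0,0],[0,0,0,0,0]])

```text
time: 22.3
position: [637.6, 84.5, 130.5]
eef_rot: [-0.001, -0.092, 0.996, -0.0]
wrist_force: [-4.5, 0.1, 0.2]
grip_width: -0.1
gripper_force: 2.3
```

Emit:
drive_tool(plan=[[-0.6,0,0,0,0],[-0.6,0,0,0,0],[0,0,0,0,0]])

```text
time: 22.55
position: [637.6, 84.5, 130.5]
eef_rot: [-0.002, -0.091, 0.996, -0.0]
wrist_force: [-8.7, -1.3, 2.5]
grip_width: 0.3
gripper_force: 4.6
```

Emit:
drive_tool(plan=[[-0.6,0,0,0,0],[0,0,0,0,0]])

```text
time: 22.72
position: [637.6, 84.5, 130.5]
eef_rot: [-0.003, -0.091, 0.996, -0.0]
wrist_force: [-10.8, -1.6, 3.6]
grip_width: -0.2
gripper_force: 5.7
```

```bash
python3 - <<'E'
from h import *
s=manip.sense();p=s['position'];print(p,s['wrist_force'])
snap('side','side9');snap('scene','scene9')
# cream door pixels in side view
for n in('side5','side8','side9'):
    im=cv2.imread(f'pics/{n}.png').astype(int);b,g,r=im[...,0],im[...,1],im[...,2]
    m=((r-b>12)&(r-b<60)&(r>120)).astype(np.uint8);m[:150]=0;m[300:]=0;m[:,:170]=0;m[:,370:]=0
    k,l,st,ce=cv2.connectedComponentsWithStats(m);print(n,[st[i].tolist() for i in range(1,k) if st[i,4]>50])
C=np.array([638.3,168.6]);y=.183;e1=np.array([np.cos(y),np.sin(y)]);e2=np.array([-e1[1],e1[0]])
for th in(75,80,85,90):
    t=np.radians(th);d=-np.cos(t)*e1-np.sin(t)*e2
    n=-np.sin(t)*e1+np.cos(t)*e2
    print(th,proj('side9',[[*(C+r*d+5*n),z] for r in(10,120) for z in(20,170)]).round(1).tolist())
E
```

```text
[637.62430278  84.52466736 130.54679362] [-10.81721592  -1.62671243   3.57216528]
side5 [[246, 218, 54, 82, 2939]]
side8 [[245, 198, 43, 80, 2097]]
side9 [[244, 198, 42, 79, 1966]]
75 [[253.5, 277.7], [247.5, 209.3], [296.3, 256.6], [294.6, 191.5]]
80 [[253.4, 277.4], [247.4, 209.1], [293.1, 254.6], [291.1, 189.8]]
85 [[253.3, 277.2], [247.2, 208.9], [289.5, 252.8], [287.2, 188.3]]
90 [[253.1, 276.9], [247.0, 208.6], [285.8, 251.2], [283.2, 186.9]]
```

The push force rose to 10 N with no further travel, and the side view's right edge (286 px) matches 90°. The door is against its stops, so I'll back off and rise.

Emit:
drive_tool(plan=[[1,0,0,0,0],[1,0,0,0,0],[1,0,0,0,0],[3,0,0,0,0],[8,0,0,0,0],[15,0,0,0,0],[20,0,0,0,0],[15,0,0,0,0]])

```text
time: 23.48
position: [576.2, 73.1, 131.1]
eef_rot: [0.0, -0.092, 0.996, -0.0]
wrist_force: [0.2, -0.6, 0.8]
grip_width: -0.1
gripper_force: 0.0
```

Emit:
drive_tool(plan=[[0,0,-10,0,0],[0,0,-25,0,0],[0,0,-35,0,0],[0,0,-25,0,0],[30,0,-5,0,0],[30,0,0,0,0],[0,0,0,0,0],[0,0,0,0,0]])

```text
time: 24.15
position: [518.2, 62.2, 232.5]
eef_rot: [0.002, -0.091, 0.996, 0.0]
wrist_force: [0.8, 0.2, 0.0]
grip_width: -0.0
gripper_force: 0.0
```

```bash
python3 - <<'E'
from h import *
s=manip.sense();print(s['position'],s['wrist_force'],abs(s['dq']).max())
snap('side','side10')
im=cv2.imread('pics/side10.png').astype(int);b,g,r=im[...,0],im[...,1],im[...,2]
m=((r-b>12)&(r-b<60)&(r>120)).astype(np.uint8);m[:150]=0;m[300:]=0;m[:,:170]=0;m[:,370:]=0
k,l,st,ce=cv2.connectedComponentsWithStats(m)
i=1+np.argmax(st[1:,4]);print(st[i])
ct=max(cv2.findContours((l==i).astype(np.uint8),0,2)[0],key=cv2.contourArea);print(cv2.approxPolyDP(cv2.convexHull(ct),3,True)[:,0].tolist())
C=np.array([638.3,168.6]);y=.183;e1=np.array([np.cos(y),np.sin(y)]);e2=np.array([-e1[1],e1[0]])
for th in(80,85,90):
    t=np.radians(th);d=-np.cos(t)*e1-np.sin(t)*e2;n=-np.sin(t)*e1+np.cos(t)*e2
    print(th,proj('side10',[[*(C+r*d+5*n),z] for r in(10,120) for z in(20,170)]).round(1).tolist())
E
```

```text
[518.20538459  62.2468297  232.51699331] [0.8006992  0.21490084 0.02976868] 0.03733531968306698
[ 245  188   41   89 2263]
[[283, 188], [284, 254], [250, 276], [245, 206]]
80 [[253.4, 277.4], [247.4, 209.1], [293.1, 254.6], [291.1, 189.8]]
85 [[253.3, 277.2], [247.2, 208.9], [289.5, 252.8], [287.2, 188.3]]
90 [[253.1, 276.9], [247.0, 208.6], [285.8, 251.2], [283.2, 186.9]]
```

The door sits at about 89–90° and has not rebounded since I backed off. The arm is clear, so I'm handing in.

Emit:
drive_tool(plan=[[0,0,0,0,0],[0,0,0,0,0],[0,0,0,0,0],[0,0,0,0,0]])

```text
time: 24.53
position: [518.8, 62.5, 230.5]
eef_rot: [-0.0, -0.092, 0.996, -0.0]
wrist_force: [-0.8, 0.7, -0.4]
grip_width: -0.4
gripper_force: 0.0
```

```bash
python3 -c "
from workcell import manip
print(manip.close_job())"
```

```text
the job is handed in; nothing more can be done
None
```

The door is hung on both pins and swung shut against the stops, with the arm clear. I handed the job in at about 24.5 s; no verdict came back, so the result rests on my own force and camera readings.

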